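# Zero the mixing scale under the empty pot

## Task

The empty steel mixing pot has just been set on one of the two ink scales. Turn that scale's tare knob until its pointer stands on the zero mark of its dial, then let go; leave the pot standing where it is and do not turn the knob of the other scale.

Things in the scene. Friction and masses are not known exactly. Their poses are not given: they have to be found in the camera images.
- mix_scale: Fixed grey scale carrying the open pot, 300 x 190 mm, deck 55 mm high (left or right; its twin carries a closed tin). Origin: centre of underside, on the table; x from dial end to pan end, z up. Pan 150 mm across, top 68 mm high, at x +65. Tare knob's upright axis at x -85, y 0, in a white dial 112 mm across, top 57 mm high; zero is its one long, wide mark, on the knob's +x side.
- tare (a joint): Turn of that scale's knob, rad: 0 = pointer on zero (scale's +x), positive counter-clockwise from above; starts 0.5 to 1.3, light friction, stays put. Black disc 52 mm across, top 66 mm above the table; on it a grip bar 50 long, 14 wide, centred, top 101 mm above the table. Thin pointer along the bar at one end, to 48 mm from the axis, about 61 mm up; white line on top at that end.
- mixing_pot: Open round steel pot, 90 mm across, 70 mm high, about 0.25 kg, standing loose on the pan of mix_scale, with a flat handle 70 mm long at its rim along its x axis, turned away from the knob. Origin: centre of its underside.
- other_pointer (a point): Tip of the pointer on the knob of the other scale, which has the same shape and sizes and carries a closed ink tin; 48 mm from that knob's axis, 61 mm above the table. Not to be turned.
Things that resemble listed ones, but are neither listed nor needed, are in the scene too. Leave any yellow look-alike of the mixing_pot alone.

How it is judged:
By the outcome, as a careful person would: the job done as asked, in the order asked, and still so for the second after the job is handed in, with the robot touching nothing.
It also fails if it takes over 30 s, if anything falls off the work surface, if the arm or the gripper's body presses on something with over 40 N, if the wrist force passes 120 N, or if a joint passes its speed limit or range.

## Robot

A 7-joint arm with a two-finger parallel gripper is mounted at the origin on the work surface. World frame = base frame: x ahead of the robot, y to its left, z up, the work surface at z = 0. Lengths are in m, angles in rad, forces in N, time in s.
With the tool pointing down it reaches from about 0.4 to 0.875 m from the base axis. Payload 19.3 kg.
Tool frame: the origin (TCP) lies on the centre line of the jaws, within the pads' length; the fingertips stand 14 mm ahead of it and the grasp point (between the pads) lies 5 mm behind it; y points along the fingers, x is the direction in which the jaws open and shut, and the axes are right-handed (so a half turn about y gives the same grasp; the last joint's range is limited). The gripper opens to 85 mm and grips with 20 to 120 N. Pads are 22 mm wide; open, the fingers measure 114 mm over their backs; the gripper's body (76 mm by 85 mm) begins 54 mm behind the grasp point. The pads swing forward as they close: fully open they stand 13 mm farther back than shut.
Start: joints at [1.123, 0.521, -0.036, 1.599, 0.021, 1.021, -0.113], TCP at [0.231, -0.581, 0.245] pointing down, gripper open.
Joint ranges: [-2.91, 2.91], [-0.3, 2.13], [-1.5, 1.42], [0.17, 2.43], [-1.26, 4.41], [0.16, 1.93], [-2.52, 2.52]. Speed limits (rad/s): [1.89, 1.89, 2.39, 2.39, 3.01, 3.01, 3.01].

## Interface

Orientations are given as [roll, pitch, yaw] about the fixed x, y, z axes, in that order (R = Rz(yaw) Ry(pitch) Rx(roll)).
In Python, from workcell import monitor, grab_frame, workorder gives the robot as it stands.
- The arm moves only by the tool drive_tool, never from a script. Its argument "steps" is one flat list of numbers, 5 for each row, row after row: the finger opening in mm, from 0 to 85.4, then the shift along the world's x, y, z in mm, then the turn about the world's z in degrees. In form: [fingers, tx, ty, tz, twist, fingers, tx, ty, tz, twist, ...]. A call has exactly 5 rows; each row shifts and turns the commanded pose from where the row before left it; what a row does not reach is not made up. A row lasts 1/12 s, in which the tool goes at most 41.7 mm and 7.16 degrees, less where a joint would pass 70% of its speed; a pose out of reach is approached as far as the arm can. A call is refused whole if a number of a shift passes 41.7 or a number of a turn 7.16, either way. A call with a gripper value outside its range is refused whole. The fingers move at their own pace and stop on an object; "grip_force" is the grip in N (left out, the last holds). Time passes only in rows, so rows that do not move let the fingers close, or fill a call up. It gives the time, the measured TCP pose, the force and the opening at its end, in the units of the state.
- monitor.observe(): the state, without advancing time (a new reading comes with each control period).
- grab_frame(name): name is "scene" or "top" or "wrist"; returns a dict with "frame" (480x640x3 uint8, red, green, blue), "vertical_fov" (degrees; the focal length in pixels is half the picture's height over the tangent of half this angle, whatever the lens; pixels are square), "cx", "cy" (the principal point, pixels), "xyz" and "orientation" of the camera in the world. Camera axes: x right, y down, z forward; pixel columns grow to the right and rows downward; lengths in m; the calibration is good to about 2 mm. The wrist camera is an equidistant fisheye: a pixel r from the principal point sees the ray r / f radians off the axis. A picture is of the moment at which its call begins. There is no depth.
- workorder.job_done(): hands the job in, once; it reports no verdict.
The state is a dict: "clock": time; "qpos": joint angles; "qd": joint speeds; "joint_efforts": joint torques, N m; "position": TCP position; "tool_rot": TCP orientation; "force": force on the tool from outside, world axes, zero at the start; "moment": the same for the moment, N m; "grip_width": finger opening in m.
Only numpy, scipy, OpenCV 4.12 (cv2) and the standard library are available. Lean on these libraries where they do the work, as an engineer would, in place of code of your own. Each camera call takes 0.05 s, during which the arm holds its last target. There are 200 camera calls.

## Working session

There is one attempt and no reset: what is moved stays moved. The work goes in short steps, Python scripts to look and compute and a tool call to move; the robot and the scene stay as the last step left them, time stands still between calls to the robot, and variables do not carry over. Pictures are saved under pics/ and viewed, about 8 in all and at most 12, crops included, and the job is handed in when it is done.

Besides the shell and the picture viewer there is one more tool, called after "Emit:" as name(argument=value, ...) on one line, values as JSON. drive_tool: Moves the arm, as the interface text tells. Its arguments: {"type":"object","properties":{"steps":{"type":"array"},"grip_force":{"type":"number"}},"required":["steps"]}

```bash
mkdir -p pics; cat > h.py <<'E'
import numpy as np, cv2, pickle
from workcell import monitor, grab_frame, workorder
from scipy.spatial.transform import Rotation as R
def snap(n,tag):
    d=grab_frame(n); cv2.imwrite(f'pics/{tag}.png',d['frame'][:,:,::-1]); pickle.dump(d,open(f'pics/{tag}.pkl','wb')); return d
def rot(o):
    o=np.array(o); return o if o.shape==(3,3) else R.from_euler('xyz',o).as_matrix() if o.size==3 else R.from_quat(o).as_matrix()
def ray(d,u,v):
    f=240/np.tan(np.radians(d['vertical_fov'])/2); return rot(d['orientation'])@np.array([(u-d['cx'])/f,(v-d['cy'])/f,1])
def at_z(d,u,v,z):
    r=ray(d,u,v); c=np.array(d['xyz']); return c+r*(z-c[2])/r[2]
def proj(d,p):
    f=240/np.tan(np.radians(d['vertical_fov'])/2); q=rot(d['orientation']).T@(np.array(p)-d['xyz']); return d['cx']+f*q[0]/q[2], d['cy']+f*q[1]/q[2]
E
python3 - <<'E'
from h import *
print(monitor.observe())
for n in ('top','scene'):
    d=snap(n,n+'0'); print({k:v for k,v in d.items() if k!='frame'})
E
```

```text
{'clock': 0.0, 'qpos': array([ 1.12281084,  0.52204634, -0.03635609,  1.60000648,  0.02120327,
        1.02110079, -0.11281901]), 'qd': array([ 0.0011048 , -0.00107219, -0.00051363, -0.00030491, -0.00055751,
       -0.00059606,  0.00010923]), 'joint_efforts': array([ 8.44102124e-04, -9.27111769e+01,  1.98049463e+00, -3.69935167e+01,
        1.79585454e-02,  8.11566599e-03,  6.45135674e-05]), 'position': array([ 0.23039952, -0.58063086,  0.24470581]), 'tool_rot': array([-1.57086905e+00,  1.17362511e-03, -1.19301331e+00]), 'force': array([-0.02689355, -0.90544733, -0.1541922 ]), 'moment': array([0.00150834, 0.00588948, 0.00690653]), 'grip_width': 0.08535745684356065}
{'vertical_fov': 44.11515409870447, 'cx': 311.06215242627604, 'cy': 235.3791626872901, 'xyz': array([ 0.44192042, -0.0286794 ,  1.23527205]), 'orientation': array([-3.06195301, -0.02028877, -1.54846519])}
{'vertical_fov': 48.47502767638118, 'cx': 319.88515973109617, 'cy': 244.79128508676814, 'xyz': array([1.12481914, 0.14775019, 0.95329243]), 'orientation': array([-2.53295787,  0.01063754,  1.83999861])}
```

View pics/top0.png

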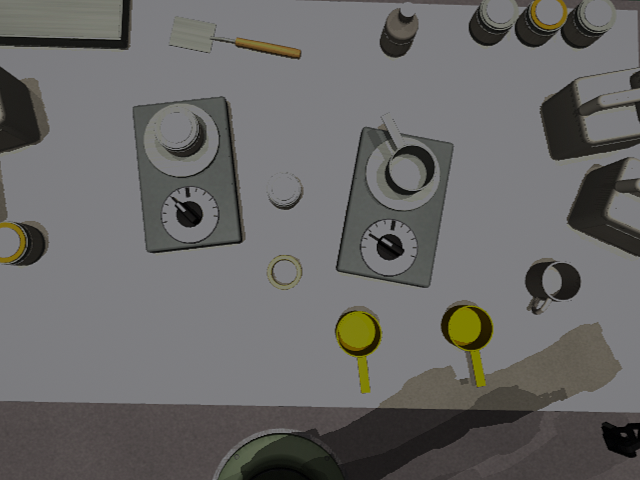

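View pics/scene0.png

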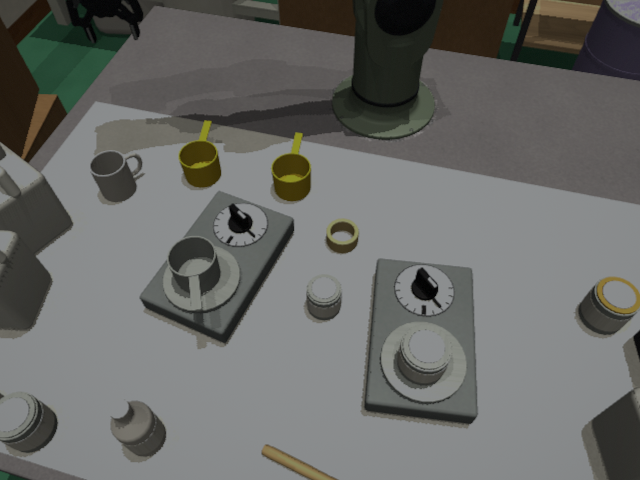

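Top view: two scales. The left one (188,170) carries a closed white tin. The right one (396,205) carries the open grey pot with its handle at (388,125), so it is mix_scale. The yellow handled pots at (358,332) and (467,328) are look-alikes. The mix_scale knob is at about (389,247), with the pointer toward (370,236) and zero near (393,225). I'll confirm with an enlarged crop.

```bash
python3 - <<'E'
from h import *
im=cv2.imread('pics/top0.png')
a=cv2.resize(im[205:290,340:440],None,fx=7,fy=7,interpolation=cv2.INTER_CUBIC)
cv2.imwrite('pics/crop1.png',cv2.convertScaleAbs(a,alpha=1.5))
d=pickle.load(open('pics/top0.pkl','rb'))
# dial ellipse: bright blob
g=cv2.cvtColor(im,cv2.COLOR_BGR2GRAY)
for box in ((205,290,345,435),(178,250,150,228)):
    s=g[box[0]:box[1],box[2]:box[3]]
    m=(s>cv2.threshold(s,0,255,cv2.THRESH_OTSU)[0]).astype(np.uint8)
    n,l,st,ce=cv2.connectedComponentsWithStats(m)
    cs,_=cv2.findContours(m,cv2.RETR_EXTERNAL,cv2.CHAIN_APPROX_NONE)
    for c in cs:
        if len(c)>60:
            e=cv2.fitEllipse(cv2.convexHull(c)); u,v=e[0][0]+box[2],e[0][1]+box[0]; print(u,v,e[1],at_z(d,u,v,.057))
E
```

```text
390.56129455566406 253.51433944702148 (94.41010284423828, 211.94973754882812) [ 0.50397337 -0.21000919  0.057     ]Traceback (most recent call last):
  File "<stdin>", line 15, in <module>
cv2.error: OpenCV(4.12.0) /io/opencv/modules/imgproc/src/shapedescr.cpp:361: error: (-201:Incorrect size of input array) There should be at least 5 points to fit the ellipse in function 'fitEllipseNoDirect'
```

View pics/crop1.png

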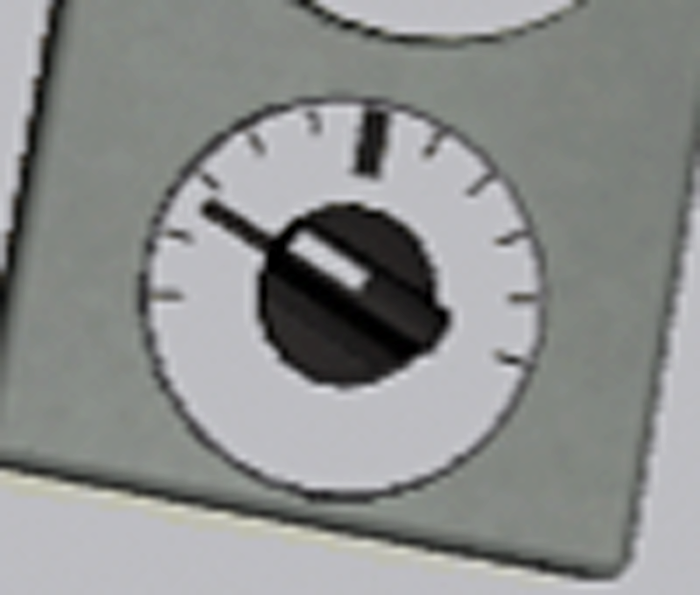

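The crop shows the dial spanning x 143–547 and y 97–497, the long wide zero mark at (370,143), and the pointer tip at (207,207). The white line on the bar is at the pointer end.

```bash
python3 - <<'E'
from h import *
d=pickle.load(open('pics/top0.pkl','rb')); s=pickle.load(open('pics/scene0.pkl','rb'))
c=lambda X,Y,z:at_z(d,(X+.5)/7-.5+340,(Y+.5)/7-.5+205,z)
k=c(345,297,.057); z0=c(370,143,.057); p=c(207,207,.061)
L=c(143,297,.057);Rr=c(547,297,.057)
print('dial dia',np.linalg.norm(L-Rr))
a=lambda v:np.degrees(np.arctan2(v[1],v[0]))
print(k,z0,p,np.linalg.norm((p-k)[:2]),a(z0-k),a(p-k))
# scale corners top face z=.055 (top view)
pan=at_z(d,403,172,.068); print('pan',pan,a(pan-k),np.linalg.norm((pan-k)[:2]))
print('scene dial',at_z(s,240.5,224.5,.057))
# colour-independent dial ellipse refine
im=cv2.cvtColor(d['frame'],cv2.COLOR_RGB2GRAY)
for nm,(u,v),r in (('dial',(389.3,247.4),34),('pan',(403,172),44)):
    m=(im[int(v)-r:int(v)+r,int(u)-r:int(u)+r]>140).astype(np.uint8)
    print(nm,im[int(v)+20,int(u)],im[int(v)+32,int(u)])
st=monitor.observe(); print(st['clock'],st['position'],st['tool_rot'])
E
```

```text
dial dia 0.11565993051050424
[ 0.51692052 -0.20644339  0.057     ] [ 0.56125818 -0.21309722  0.057     ] [ 0.54141055 -0.16613148  0.061     ] 0.047167911806189206 -8.534785889672618 58.72074824369731
pan [ 0.66719036 -0.23137313  0.068     ] -9.419566043842083 0.15232372965465504
scene dial [ 0.5182521  -0.20321818  0.057     ]
dial 126 63
pan 22 126
0.1 [ 0.2304309  -0.58065901  0.2447631 ] [-1.57083399e+00  1.04211425e-03 -1.19303788e+00]
```

Knob axis is about (0.517, -0.205). Zero direction is about -9° (mark and pan agree) and the pointer is at about 58.7°, so tare is about 1.18 rad, within the stated range. Dial diameter and pointer length match the given sizes to within 3%. I'll move above the knob with the jaws turned about +37° so they close across the bar.

Emit:
drive_tool(steps=[60,19,25,0,2.5,60,19,25,0,2.5,60,19,25,0,2.5,60,19,25,0,2.5,60,19,25,0,2.5], grip_force=25)

```text
clock: 0.52
position: [0.3261, -0.4545, 0.2451]
tool_rot: [-1.571, 0.0, -0.973]
force: [1.1, -0.5, -0.3]
grip_width: 0.0599
```

Emit:
drive_tool(steps=[60,19,25,0,2.5,60,19,25,0,2.5,60,19,25,0,2.5,60,19,25,0,2.5,60,19,25,0,2.5])

```text
clock: 0.93
position: [0.4211, -0.3295, 0.2452]
tool_rot: [-1.571, 0.0, -0.755]
force: [0.0, -0.9, 0.3]
grip_width: 0.0598
```

Emit:
drive_tool(steps=[60,19,25,0,2.5,60,19,25,0,2.5,60,19,25,0,2.5,60,19,25,0,2.5,60,10,20,0,2.5])

```text
clock: 1.35
position: [0.5082, -0.2085, 0.2451]
tool_rot: [-1.57, 0.0, -0.535]
force: [0.1, 0.7, -0.7]
grip_width: 0.06
```

Emit:
drive_tool(steps=[60,10,5,-10,0,60,0,0,-15,0,60,0,0,-10,0,60,0,0,0,0,60,0,0,0,0])

```text
clock: 1.77
position: [0.5159, -0.2065, 0.2098]
tool_rot: [-1.571, 0.001, -0.54]
force: [0.6, -0.1, 0.5]
grip_width: 0.06
```

```bash
cat >> h.py <<'E'
def fz(d,u,v,z):
    f=240/np.tan(np.radians(d['vertical_fov'])/2); x,y=u-d['cx'],v-d['cy']; r=np.hypot(x,y); t=r/f
    q=rot(d['orientation'])@np.array([np.sin(t)*x/r,np.sin(t)*y/r,np.cos(t)]); c=np.array(d['xyz']); return c+q*(z-c[2])/q[2]
E
python3 - <<'E'
from h import *
d=snap('wrist','w0'); print({k:v for k,v in d.items() if k!='frame'}); print(monitor.observe()['position'])
E
```

```text
{'vertical_fov': 65.70646984690485, 'cx': 313.13371460809714, 'cy': 234.90675123654083, 'xyz': array([ 0.55533815, -0.14054411,  0.3381854 ]), 'orientation': array([ 2.83758976e+00,  1.17081921e-03, -5.38490802e-01])}
[ 0.51625428 -0.20654629  0.2104655 ]
```

View pics/w0.png

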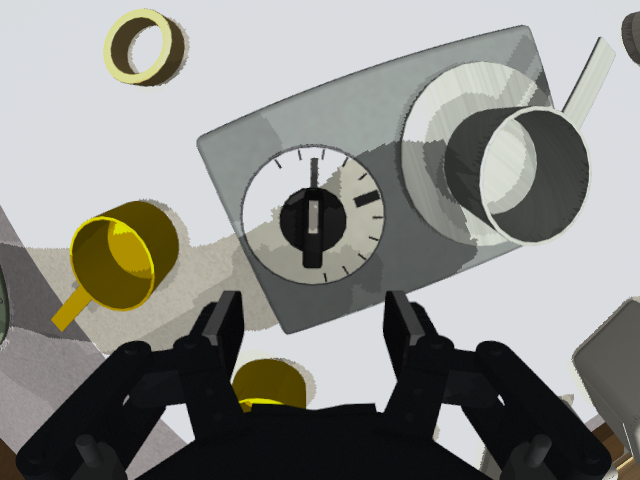

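Wrist view: dial centre (313,216), pointer tip (314,158), wide zero mark (367,199). The bar lies parallel to the jaws and between them.

```bash
python3 - <<'E'
from h import *
d=pickle.load(open('pics/w0.pkl','rb'))
a=lambda v:np.degrees(np.arctan2(v[1],v[0]))
e=[fz(d,241,216,.057),fz(d,385,216,.057),fz(d,313,146,.057),fz(d,313,286,.057)]
k=(e[0]+e[1]+e[2]+e[3])/4
print('extents',np.linalg.norm(e[0]-e[1]),np.linalg.norm(e[2]-e[3]))
p=fz(d,314,158,.061);z=fz(d,367,199,.057);b1=fz(d,313,201,.101);b2=fz(d,312.5,266,.101)
print(k,p,np.linalg.norm((p-k)[:2]),'ang p',a(p-k),'zero',a(z-k),'bar',a(b1-b2),'barmid',(b1+b2)/2,np.linalg.norm(b1-b2))
E
```

```text
extents 0.11389455294570143 0.11464486374172504
[ 0.51698022 -0.20389025  0.057     ] [ 0.54177094 -0.16387928  0.061     ] 0.047068644498480784 ang p 58.21772421429137 zero -11.06999547464101 bar 58.708124400184715 barmid [ 0.51690135 -0.2038345   0.101     ] 0.0456098906851776
```

Knob axis is about (0.517, -0.204) and the jaw angle is right. I'll descend 123 mm with a shift of (+1, +2) mm, then close.

Emit:
drive_tool(steps=[55,1,2,-25,0,50,0,0,-25,0,50,0,0,-25,0,50,0,0,-20,0,50,0,0,0,0])

```text
clock: 2.23
position: [0.516, -0.2039, 0.1128]
tool_rot: [-1.572, 0.004, -0.539]
force: [-0.9, 0.6, 0.1]
grip_width: 0.0499
```

Emit:
drive_tool(steps=[50,0,0,-14,0,50,0,0,-12,0,50,0,0,0,0,50,0,0,0,0,35,0,0,0,0])

```text
clock: 2.65
position: [0.5179, -0.2042, 0.0903]
tool_rot: [-1.571, -0.001, -0.539]
force: [0.5, 0.6, -0.3]
grip_width: 0.0391
```

Emit:
drive_tool(steps=[25,0,0,0,0,20,0,0,0,0,16,0,0,0,0,10,0,0,0,0,10,0,0,0,0])

```text
clock: 3.07
position: [0.5172, -0.2038, 0.0898]
tool_rot: [-1.571, 0.001, -0.539]
force: [-5.5, 2.6, 9.9]
grip_width: 0.0139
```

Gripped at 13.9 mm, matching the 14 mm bar. Turning clockwise, about 60° first and then a check.

Emit:
drive_tool(steps=[10,0,0,1,-3,10,0,0,0,-5,10,0,0,0,-5,10,0,0,0,-5,10,0,0,0,-5])

```text
clock: 3.48
position: [0.5174, -0.204, 0.09]
tool_rot: [-1.571, 0.0, -0.944]
force: [2.2, -1.5, -10.9]
grip_width: 0.0134
```

Emit:
drive_tool(steps=[10,0,0,0,-5,10,0,0,0,-5,10,0,0,0,-5,10,0,0,0,-5,10,0,0,0,-5])

```text
clock: 3.9
position: [0.5176, -0.2044, 0.09]
tool_rot: [-1.571, -0.001, -1.381]
force: [3.4, -4.4, -12.3]
grip_width: 0.0134
```

Emit:
drive_tool(steps=[10,0,0,0,-5,10,0,0,0,-5,10,0,0,0,-3,10,0,0,0,0,10,0,0,0,0])

```text
clock: 4.32
position: [0.5176, -0.2047, 0.09]
tool_rot: [-1.57, -0.001, -1.604]
force: [3.2, -6.0, -11.5]
grip_width: 0.0136
```

```bash
python3 - <<'E'
from h import *
s=monitor.observe();print(s['position'],np.degrees(s['tool_rot']),s['force'],s['moment'],s['qpos'])
w=snap('wrist','w1');t=snap('top','t1')
a=cv2.resize(w['frame'][100:340,180:460,::-1],(700,600),interpolation=cv2.INTER_CUBIC)
cv2.imwrite('pics/w1c.png',a)
E
```

```text
[ 0.51762128 -0.20468407  0.09003919] [-8.99788353e+01 -5.89812960e-02 -9.19020487e+01] [  3.19951027  -5.95990725 -11.4744041 ] [-1.48175128 -0.79913928 -0.05200422] [ 0.24543216  0.63050206  0.03359437  1.90237271 -0.03304399  0.6086397
 -1.30432049]
```

View pics/w1.png

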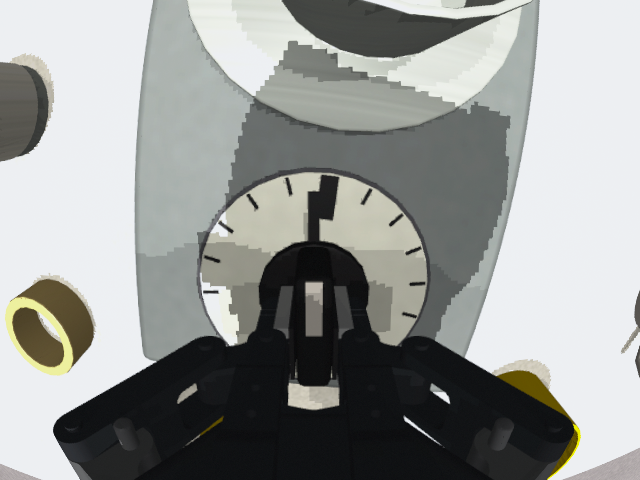

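```bash
python3 - <<'E'
from h import *
d=pickle.load(open('pics/w1.pkl','rb'))
a=cv2.resize(d['frame'][160:280,235:395,::-1],(800,600),interpolation=cv2.INTER_CUBIC); cv2.imwrite('pics/w1d.png',a)
E
```

```text
(no output)
```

View pics/w1d.png

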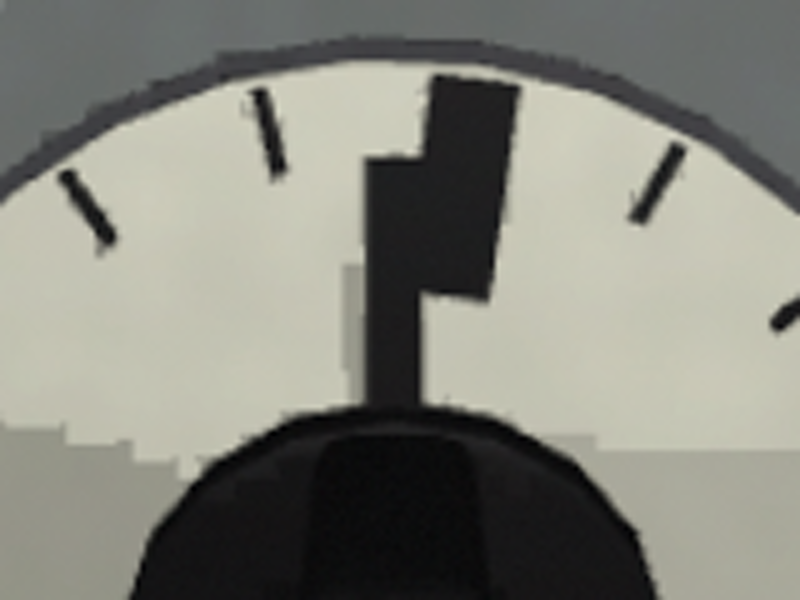

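Crop: pointer centre line x≈393 (tip y 157); zero mark centre line (477,82) to (444,294), a little clockwise of the pointer.

```bash
python3 - <<'E'
from h import *
d=pickle.load(open('pics/w1.pkl','rb'))
P=lambda X,Y,z:fz(d,(X+.5)/5-.5+235,(Y+.5)/5-.5+160,z)
a=lambda v:np.degrees(np.arctan2(v[1],v[0]))
p1,p2=P(393,157,.061),P(393,400,.061); z1,z2=P(477,80,.057),P(444,294,.057)
print('pointer dir',a(p1-p2),'mark dir',a(z1-z2),np.linalg.norm(z1-z2))
k0=P(400,50,.057)
ed=np.array([P(x,y,.057) for x,y in ((0,180),(110,113),(240,68),(400,48),(570,75),(690,130),(799,195))]+[fz(d,197.5,275,.057),fz(d,430,275,.057)])
from scipy.optimize import least_squares
r=least_squares(lambda q:np.hypot(ed[:,0]-q[0],ed[:,1]-q[1])-q[2],[.517,-.204,.056]);print('circle',r.x,np.abs(r.fun).max())
for k in (r.x,[.517,-.204],[.5176,-.2047]):
    k=np.array([k[0],k[1],0]); print(k,a(p1-k),np.linalg.norm((p1-k)[:2]),a(z1-k),a(z2-k))
E
```

```text
pointer dir -1.8282725990141702 mark dir -9.938297728755288 0.019600458208369465
circle [ 0.51602164 -0.20432929  0.05738987] 0.0006122897699764387
[ 0.51602164 -0.20432929  0.        ] -1.786437726406212 0.048461372791966696 -9.463210675356828 -9.200861194948201
[ 0.517 -0.204  0.   ] -2.2202863630392504 0.04749511305212923 -9.976772019761436 -9.998577109891537
[ 0.5176 -0.2047  0.    ] -1.3936660297444348 0.04687332251781339 -9.349471608482014 -9.008793523967054
```

Consistent: another 7.8° clockwise is needed.

Emit:
drive_tool(steps=[10,0,0,0,-3,10,0,0,0,-3,10,0,0,0,-1.8,10,0,0,0,0,10,0,0,0,0])

```text
clock: 4.83
position: [0.5176, -0.2048, 0.09]
tool_rot: [-1.57, -0.001, -1.74]
force: [4.4, -7.4, -13.5]
grip_width: 0.0134
```

```bash
python3 - <<'E'
from h import *
s=monitor.observe();print(s['position'],np.degrees(s['tool_rot']),s['force'])
d=snap('wrist','w2')
a=cv2.resize(d['frame'][160:280,235:395,::-1],(800,600),interpolation=cv2.INTER_CUBIC); cv2.imwrite('pics/w2d.png',a)
E
```

```text
[ 0.51759604 -0.20482757  0.09002569] [-8.99676388e+01 -6.05891562e-02 -9.97003387e+01] [  4.38598647  -7.44410511 -13.52716937]
```

View pics/w2d.png

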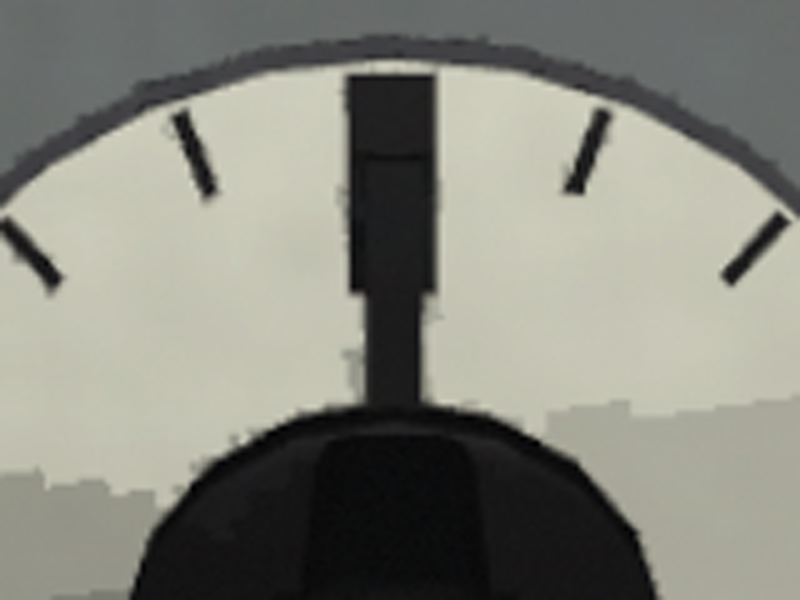

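Pointer centre is at x≈393 and the mark spans 347–436 (centre 391.5), so they agree to about 0.2°. Releasing and lifting straight up.

Emit:
drive_tool(steps=[10,0,0,-0.5,0,16,0,0,0,0,25,0,0,0,0,45,0,0,0,0,50,0,0,0,0])

```text
clock: 5.3
position: [0.5176, -0.2037, 0.0899]
tool_rot: [-1.571, 0.0, -1.739]
force: [0.2, 0.1, 0.5]
grip_width: 0.0483
```

Emit:
drive_tool(steps=[50,0,0,5,0,50,0,0,20,0,50,0,0,30,0,50,0,0,30,0,50,0,0,30,0])

```text
clock: 5.72
position: [0.5172, -0.2038, 0.2065]
tool_rot: [-1.571, 0.0, -1.739]
force: [0.3, 0.0, 0.3]
grip_width: 0.0498
```

Emit:
drive_tool(steps=[50,-10,0,15,0,50,0,0,0,0,50,0,0,0,0,50,0,0,0,0,50,0,0,0,0])

```text
clock: 6.13
position: [0.5073, -0.2037, 0.2189]
tool_rot: [-1.572, 0.0, -1.739]
force: [0.2, -0.6, 0.4]
grip_width: 0.0501
```

```bash
python3 - <<'E'
from h import *
d=snap('wrist','w3');t=snap('top','t3')
cv2.imwrite('pics/w3d.png',cv2.resize(d['frame'][100:340,160:480,::-1],(800,600),interpolation=cv2.INTER_CUBIC))
E
```

```text
(no output)
```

View pics/w3d.png

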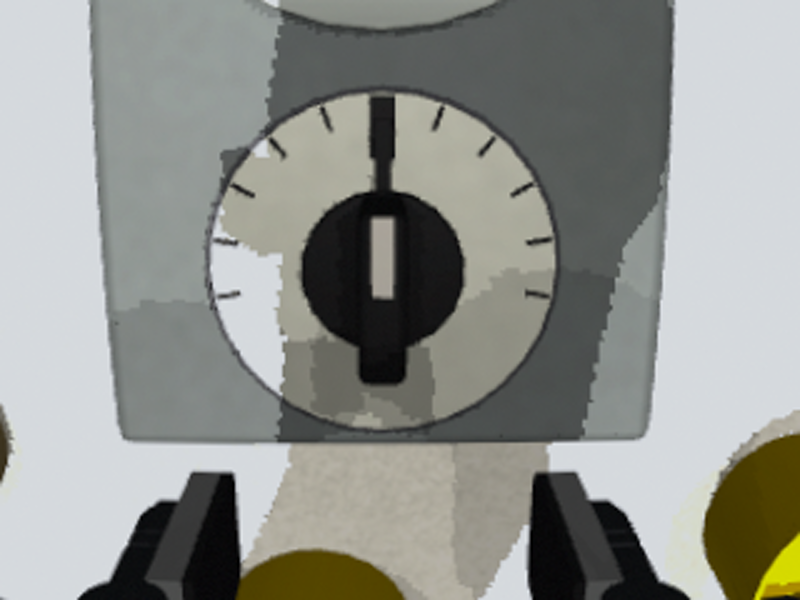

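View pics/t3.png

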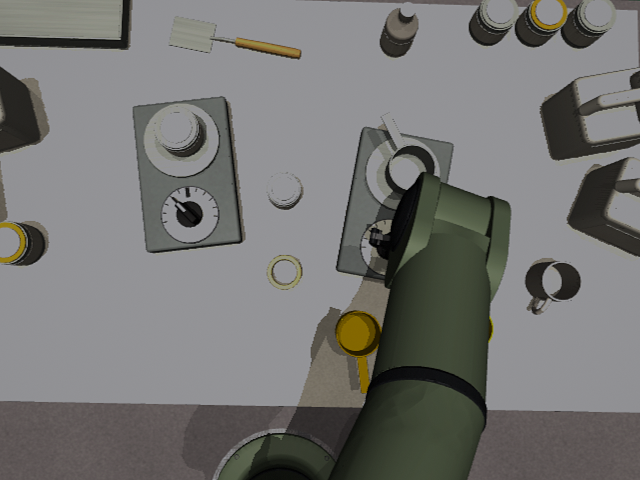

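After release, the pointer (x≈383) lies on the zero mark (371–395), and the gripper is clear. The pot is where it was at (410,170), and the other knob is unchanged at (189,213). Handing in.

```bash
python3 -c "
from workcell import workorder; print(workorder.job_done())"
```

```text
the job is handed in; nothing more can be done
None
```

I turned the tare knob of the scale with the open pot about 68° clockwise, let go, lifted clear and handed the job in at about 6.3 s of the 30 s.

- **Zero:** while I still held the knob, the pointer stood within about 0.2° of the zero mark's centre. After release it still looked centred on the mark in the wrist view.
- **Pot and other scale:** the last top view shows the pot and the other scale's pointer where they were at the start. I judged this by eye and did not measure it.
- **Forces:** the largest I read on the tool was about 16 N, while gripping and turning. After release it was near zero.
- **Disagreements:** the cameras differed by up to 3 mm on the knob's axis and by about 2.5° on the zero direction. I therefore set the final angle from the pointer and mark seen in the same wrist picture.

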